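Clamp the sample bottles on the shaker

ROBOT

A 6-joint arm with a two-finger parallel gripper is mounted at the origin on the work surface. World frame = base frame: x ahead of the robot, y to its left, z up, the work surface at z = 0. Lengths are in mm, angles in degrees, forces in N, time in s.
With the tool pointing down it reaches from about 325 to 1000 mm from the base axis. Payload 5.1 kg.
Tool frame: the origin (TCP) lies midway between the tips of the shut fingers; the grasp point (between the pads) lies arm.tcp_to_grasp behind it (arm.tcp_to_grasp is the distance from the TCP to the grasp point, in mm); z points along the fingers, y is the direction in which the jaws open and shut (so a half turn about z gives the same grasp; the last joint's range is limited). The gripper opens to 85 mm and grips with 20 to 120 N. Pads are 22 mm wide; open, the fingers measure 114 mm over their backs; the gripper's body (76 mm by 85 mm) begins 54 mm behind the grasp point. The pads swing forward as they close: fully open they stand 13 mm farther back than shut.
Start: joints at [-68.617, 7.093, 94.555, -0, 78.352, -4.733], TCP at [286.085, -583.644, 231.322] pointing down, gripper open.
Joint ranges: [-149.61, 149.61], [-58.7, 133.49], [1.44, 155.28], [-77.14, 257.14], [18.33, 153.61], [-166.67, 166.67]. Speed limits (degrees/s): [147.25, 147.25, 180, 180, 180, 180].

INTERFACE

Orientations are given as [roll, pitch, yaw] about the fixed x, y, z axes, in that order (R = Rz(yaw) Ry(pitch) Rx(roll)).
In Python, from cell import arm, eyes, spot_in gives the robot as it stands. Calls block until the motion is done:
- arm.reach(position, orientation): joint-space move of the TCP to a pose.
- arm.move_linear(position, orientation=None, vel=150, guard=None): straight line of the TCP; orientation=None keeps the orientation; vel is the mean speed in mm/s. With guard (N) it stops when the force on the tool has changed by that much, and returns True; else False.
- arm.goto_joints(angles): joint-space move.
- arm.command_gripper(opening, strength=None): finger opening in mm; strength is the grip in N (None keeps the last); returns when the fingers have stopped.
- arm.pause(seconds).
- arm.solve_ik(position, orientation): joint angles nearest the present ones, or None.
- arm.sense(): the state.
- eyes.read_camera(name): name is "side" or "top" or "wrist"; returns a dict with "pixels" (420x560x3 uint8, red, green, blue), "intrinsics" (3x3 intrinsics, pixels), "rvec" (rotation vector, rad) and "tvec" (3), from world to camera coordinates, as OpenCV has them. Camera axes: x right, y down, z forward; pixel columns grow to the right and rows downward; lengths in mm; the calibration is good to about 2 mm. A picture is of the moment at which its call begins. There is no depth.
A pose or a line that the arm cannot do raises arm.PlanningError and nothing moves.
- arm.finish_job(): hands the job in, once; it reports no verdict.
Trained networks look in the newest picture that a camera, given by its name, has taken for a name from the list of things; names that differ only in an ending like _2 or _b are one class to them, and where a whole thing is asked for, a point or a joint stands for the part that bears it (a point fixed in the world has none). Each returns a list of dicts, best first, with "score" (0 to 1); they miss things now and then, are a little off and sometimes report something else, mostly with a low value. They report only what shows in the picture. A call takes as long as a camera call. They do not tell look-alikes from the thing itself.
- spot_in(thing, camera): "point" ([x, y, z] in mm, in the coordinates of the camera as it stood for that picture, good to about 4 mm: the middle of the surface that is visible of it).
The state is a dict: "time": time; "joint_pos": joint angles; "joint_velocities": joint speeds; "effort": joint torques, N m; "eef_pos": TCP position; "orientation": TCP orientation; "ft_force": force on the tool from outside, world axes, zero at the start; "moment": the same for the moment, N m; "opening": finger opening in mm.
Only numpy, scipy, OpenCV 4.12 (cv2) and the standard library are available. Lean on these libraries where they do the work, as an engineer would, in place of code of your own. Each camera call takes 0.05 s, during which the arm holds its last target.

TASK

Two amber bottles stand loose on the shaker. With your fingertips, turn the red cam lever until it lies along the slide so that the cam is at its low point and the slide is free, push the blue plate forward until the clamp bar holds both bottles snug against the rear bar, then turn the lever fully back crosswise to lock the slide. Do not force the slide while it is locked, do not ram, tip or lift the bottles, and leave the other things on the bench as they are.

Things in the scene. Friction and masses are not known exactly. Their poses are not given: they have to be found in the camera images.
- shaker: Bench shaker, fixed, cream housing, aluminium platform 350 (x) x 330 (y) mm, its top 106 mm above the bench (rubber mat under the bottles 108 mm). Origin: on the bench under the platform's centre; +x: the way the clamp slide is pushed, from the blue push plate to the rear bar; +y the cam's side; z up; turned about z by up to 0.25 rad.
- cam_axis (a point): On the vertical spindle of the cam, at the lever's mid-height, 157 mm above the bench, at shaker x -85, y +65 mm. Axes as the shaker's. The cam stands on the grey slide guide (shaker x -120 to -50, y -33 to 91, its straps' screws up to 146 mm above the bench), in which the steel slide runs.
- lever_end (a point): Free end of the cam lever, on its centre line, 96 mm from cam_axis, 157 mm above the bench; turns with the lever. Lever 12 mm wide, 10 mm high; outer half a round red grip 16 mm thick, 50 to 96 mm from the axis. Beneath and beside the grip lies only the bare platform; when it lies along the slide the push plate's edge is about 35 mm from it sideways.
- cam (a joint): Angle of the cam lever. 0 (stop): crosswise, along shaker +y, cam's high point on the pad that grips the slide: locked. Grows counter-clockwise from above to 1.6 (stop): along shaker -x, parallel to the slide, cam at its low point: slide free. The cam grips below about 0.45. Turning the grip takes 3 to 4 N to unlock, 6 to 8 N to lock, 1 N elsewhere; it stays where it is left.
- push_plate (a point): Centre of the face that looks to shaker -x of the upright blue push plate at the near end of the slide; moves with the slide. At slide value 0 at shaker x -190, y 0, 148 mm above the bench. The plate is 46 mm wide (y), 8 mm thick, from 118 to 166 mm above the bench.
- clamp (a joint): Travel of the slide in m along shaker +x, 0 fully back, 0.075 its far stop. It drags with about 3 N when free, 6 to 9 N while also pushing both bottles along the mat, and stays where it is left. Locked, it resists some 50 N. With both bottles held between the bars it reads about 0.058.
- bar_face (a point): Middle of the black rubber face of the movable clamp bar (bar 230 mm long along y, 18 mm high), 153 mm above the bench; moves with the slide. The face looks to shaker +x. The rubber of both bars gives 1 to 2 mm under a firm push.
- rear_face (a point): Middle of the black rubber face of the fixed rear bar (250 mm long along y, 18 mm high), looking to shaker -x, 153 mm above the bench, at shaker x 125 mm.
- bottle1: Amber glass bottle with black cap, 66 mm in diameter, 135 mm tall, standing on the mat between the bars on the shaker's -y side. Origin: centre of its underside. 0.25 to 0.5 kg.
- bottle2: The same kind of bottle, on the shaker's +y side. Origin: centre of its underside.
- dropper: Small amber bottle, 40 mm diameter, 75 mm tall, on the bench beside the shaker; leave it. Origin: centre of its underside.
- beaker: Glass beaker, 70 mm diameter, 85 mm tall, on the bench beside the shaker; leave it. Origin: centre of its underside.
- jar: Clear jar with white lid, 60 mm diameter, 80 mm tall, on the bench beside the shaker; leave it. Origin: centre of its underside.
- reagent: Clear bottle with blue cap, 56 mm diameter, 120 mm tall, on the bench beside the shaker; leave it. Origin: centre of its underside.
- stopper: White stopper, 28 mm diameter, 36 mm tall, on the bench in front of the shaker to the right; leave it. Origin: centre of its underside.
- dish: White porcelain dish, 76 mm diameter, 28 mm tall, on the bench in front of the shaker to the left; leave it. Origin: centre of its underside.
There are look-alikes about, which are no part of the job. What is shaped like the bottle2 but pink, purple or turquoise is not meant.

How it is judged (in metres and radians):
On the way, in this order (a step that is already met when the one before it is completed fails the run):
1. the cam lever lies along the slide, cam at its low point (value of joint cam above 1.3 rad), for 0.2 s.
2. with the cam still low, the slide has been pushed forward until the bar holds both bottles against the rear bar (value of joint cam above 1.2 rad and x of each of bottle1, bottle2 in the frame of bar_face below 0.0365 m and x of each of bottle1, bottle2 in the frame of rear_face above -0.0365 m), for 0.2 s.
At the end, for the whole second after the job is handed in: The lever is back crosswise (within 0.2 rad of its locked stop) and both bottles stand upright and still between the bars, with no more than 3.5 mm of play to either bar (value of joint cam below 0.2 rad and x of each of bottle1, bottle2 in the frame of bar_face below 0.0365 m and x of each of bottle1, bottle2 in the frame of rear_face above -0.0365 m and angle between each of bottle1, bottle2's own z axis and vertical below 0.08 rad and linear speed of each of bottle1, bottle2 below 0.02 m/s); the robot touches nothing.
It fails at once if the slide was forced along while the cam gripped it (value of joint cam below 0.3 rad and (velocity of joint clamp above 0.03 m/s or velocity of joint clamp below -0.03 m/s)).
It fails at once if a bottle was rammed or squeezed hard (over 100 N in all from the bars, the mat and the hand) (contact force between any of bottle1, bottle2 and anything else above 100 N).
It fails at once if a bottle was lifted off the mat or tipped (height (world z) of any of bottle1, bottle2 above 0.118 m or angle between any of bottle1, bottle2's own z axis and vertical above 0.3 rad).
It fails at once if something else on the bench was moved (distance of any of dropper, beaker, jar, reagent, stopper, dish from where it was at the start of the episode above 0.02 m).
It also fails if it takes over 61 s, if anything falls off the work surface, if the arm or the gripper's body presses on something with over 40 N, if the wrist force passes 120 N, or if a joint passes its speed limit or range.

## Working session

There is one attempt and no reset: what is moved stays moved. The work goes in short steps, each a Python script; the robot and the scene stay as the last script left them, time stands still between calls to the robot, and variables do not carry over. Pictures are saved under pics/ and viewed, and the job is handed in when it is done.

```bash
ls; mkdir -p pics
cat > h.py <<'E'
import numpy as np, cv2
from cell import arm, eyes, spot_in
def shot(cam,name):
    d=eyes.read_camera(cam); cv2.imwrite(f'pics/{name}.png',d['pixels'][:,:,::-1]); return d
def toworld(d,p):
    R,_=cv2.Rodrigues(np.array(d['rvec'],float)); return R.T@(np.array(p,float).ravel()-np.array(d['tvec'],float).ravel())
def ray(d,u,v,z):
    R,_=cv2.Rodrigues(np.array(d['rvec'],float)); K=np.array(d['intrinsics']); c=-R.T@np.array(d['tvec'],float).ravel()
    r=R.T@np.linalg.inv(K)@np.array([u,v,1.]); return c+r*(z-c[2])/r[2]
def proj(d,P):
    return cv2.projectPoints(np.array(P,float).reshape(-1,3),np.array(d['rvec'],float),np.array(d['tvec'],float),np.array(d['intrinsics'],float),None)[0].reshape(-1,2)
E
python3 - <<'E'
from h import *
print(arm.tcp_to_grasp, arm.sense()['time'])
for c in ['top','side']:
    d=shot(c,c+'0')
    for t in ['shaker','lever_end','push_plate','bar_face','rear_face','bottle1','dish','stopper','beaker','jar','reagent','dropper']:
        try: print(c,t,[(np.round(toworld(d,x['point'])).tolist(),round(x['score'],2)) for x in spot_in(t,c)[:3]])
        except Exception as e: print(c,t,e)
shot('wrist','wrist0')
print(arm.sense()['time'])
E
```

```text
pics
18.700000000000003 0.0
top shaker [([646.0, -52.0, 105.0], 0.96)]
top lever_end [([554.0, 22.0, 162.0], 0.63)]
top push_plate [([648.0, -70.0, 164.0], 0.88)]
top bar_face [([646.0, -74.0, 163.0], 0.84), ([555.0, 25.0, 164.0], 0.6)]
top rear_face [([643.0, -53.0, 109.0], 0.87)]
top bottle1 [([727.0, 13.0, 202.0], 0.96), ([624.0, 333.0, 99.0], 0.85), ([570.0, 248.0, 93.0], 0.82)]
top dish [([384.0, 45.0, 16.0], 0.92), ([591.0, -288.0, 51.0], 0.58)]
top stopper []
top beaker [([698.0, 205.0, 36.0], 0.82), ([594.0, -285.0, 49.0], 0.2)]
top jar [([527.0, 143.0, 79.0], 0.68)]
top reagent [([741.0, -261.0, 83.0], 0.76)]
top dropper [([591.0, -285.0, 50.0], 0.76)]
side shaker [([619.0, -150.0, 106.0], 0.71), ([648.0, -87.0, 149.0], 0.24)]
side lever_end [([564.0, -17.0, 157.0], 0.87)]
side push_plate [([641.0, -86.0, 150.0], 0.61)]
side bar_face [([646.0, -83.0, 148.0], 0.94)]
side rear_face [([619.0, -150.0, 104.0], 0.57), ([728.0, -17.0, 178.0], 0.26)]
side bottle1 [([566.0, 233.0, 86.0], 0.97), ([635.0, 320.0, 80.0], 0.88), ([729.0, -12.0, 182.0], 0.87)]
side dish [([386.0, 58.0, 18.0], 0.7)]
side stopper [([482.0, -290.0, 34.0], 0.65)]
side beaker [([684.0, 210.0, 75.0], 0.74)]
side jar [([529.0, 143.0, 79.0], 0.63)]
side reagent [([733.0, -290.0, 72.0], 0.78)]
side dropper [([582.0, -307.0, 45.0], 0.95)]
1.35
```

View pics/top0.png

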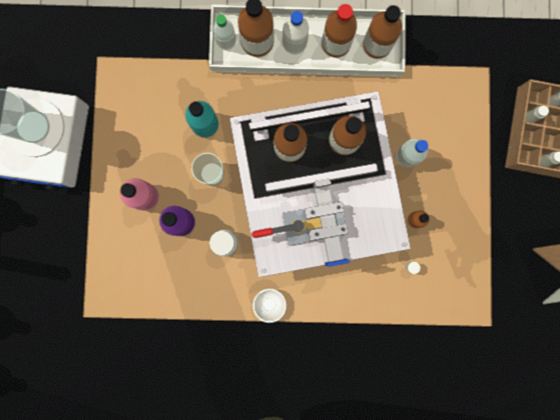

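View pics/side0.png

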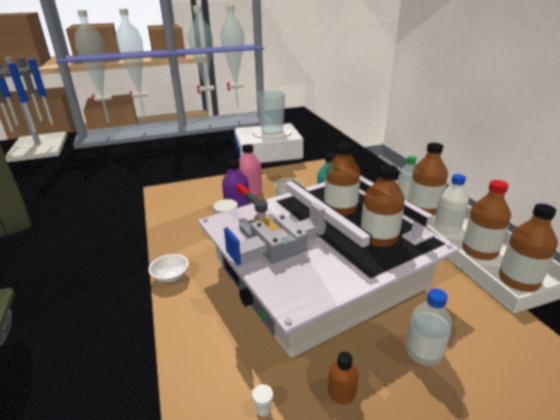

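View pics/wrist0.png

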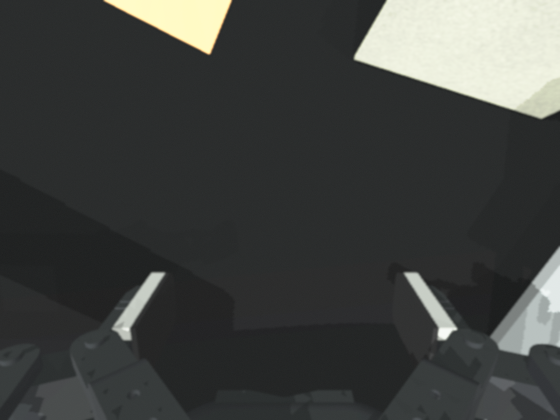

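Run:
```python
import cv2
a=cv2.imread('pics/top0.png')[80:285,220:420]
cv2.imwrite('pics/top0z.png',cv2.resize(a,None,fx=2.9,fy=2.9,interpolation=cv2.INTER_CUBIC))
a=cv2.imread('pics/side0.png')[130:345,190:460]
cv2.imwrite('pics/side0z.png',cv2.resize(a,None,fx=2.7,fy=2.7,interpolation=cv2.INTER_CUBIC))
```

```text
(no output)
```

View pics/top0z.png

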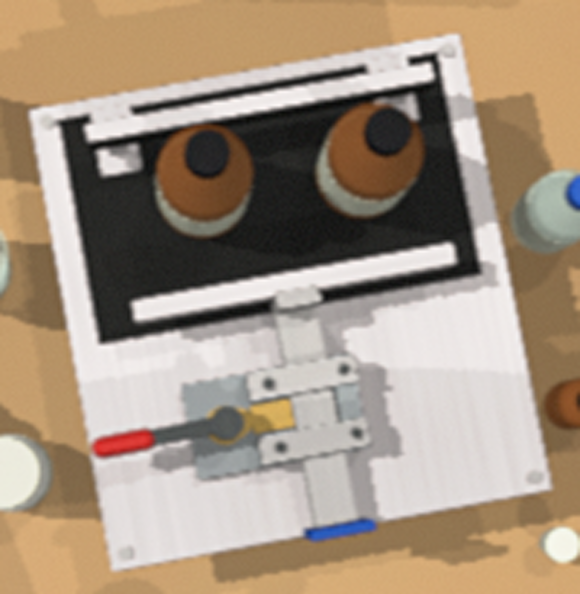

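View pics/side0z.png

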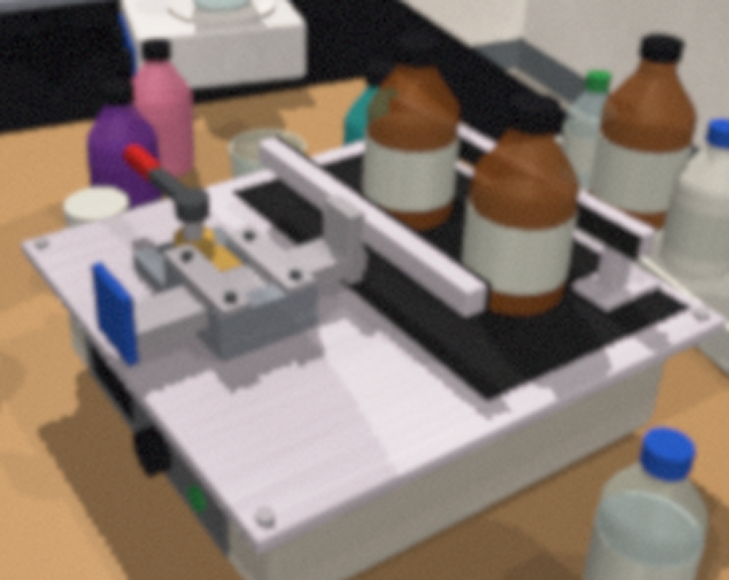

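Run:
```python
from h import *
from scipy.optimize import least_squares
d=shot('top','top1'); s=shot('side','side1')
uv=np.array([(30,110),(461,35),(551,490),(112,570)])/2.9+[220,80]
L=np.array([(175,165),(175,-165),(-175,-165),(-175,165)])
us=np.array([(22,243),(722,322),(262,547)])/2.7+[190,130]
def W(p,l):
    c,si=np.cos(p[2]),np.sin(p[2]); l=np.atleast_2d(l); return np.c_[p[0]+c*l[:,0]-si*l[:,1],p[1]+si*l[:,0]+c*l[:,1]]
Ls=L[[3,1,2]]
def f(p,both=True):
    a=(proj(d,np.c_[W(p,L),np.full(4,106)])-uv).ravel()
    return np.r_[a,(proj(s,np.c_[W(p,Ls),np.full(3,106)])-us).ravel()] if both else a
r0=least_squares(f,[640,-50,.15],kwargs=dict(both=False)); r=least_squares(f,[640,-50,.15])
print(r0.x,r0.fun.round(1),r.x,r.fun.round(1))
p=r.x; np.save('pose.npy',p)
cx=W(p,(-85,65))[0];print('cam',cx,'leverend0',W(p,(-85,161)),'plate',W(p,(-190,0)))
tip=ray(d,220+94/2.9,80+448/2.9,161); print('tip',tip, 'ang',np.degrees(np.arctan2(tip[1]-cx[1],tip[0]-cx[0])-p[2])-90)
for t,dd,im in(('top',d,'top1'),('side',s,'side1')):
    a=cv2.imread(f'pics/{im}.png'); 
    P=[(*W(p,l)[0],z) for l,z in (((-85,65),157),((-85,161),157),((-190,0),148),((-190,23),166),((125,0),153),((125,125),162),((-120,91),146),((-50,-33),146))]
    a=cv2.resize(a,None,fx=2.5,fy=2.5)
    for q in proj(dd,P): cv2.circle(a,tuple((q*2.5+1).astype(int)),3,(0,255,0),-1)
    a=a[200:720,520:1070] if t=='top' else a[320:870,470:1170]
    cv2.imwrite(f'pics/ov_{t}.png',a)
print(arm.sense()['time'])
```

```text
[ 6.60718434e+02 -5.75622808e+01  2.01067433e-01] [-0.1 -0.5  0.  -0.6  0.4  0.4 -0.3  0.6] [ 6.62049293e+02 -5.96216073e+01  2.07788171e-01] [ 0.4 -0.4  0.3 -1.5  1.8 -0.8  1.3  0.4 -1.8 -1.   1.8 -2.  -2.4 -1.6]
cam [565.46842669 -13.55495643] leverend0 [[545.66399589  80.38004515]] plate [[476.13626874 -98.8178766 ]]
tip [545.10693401  81.12197462 161.        ] ang 0.23193804348794345
1.45
```

View pics/ov_top.png

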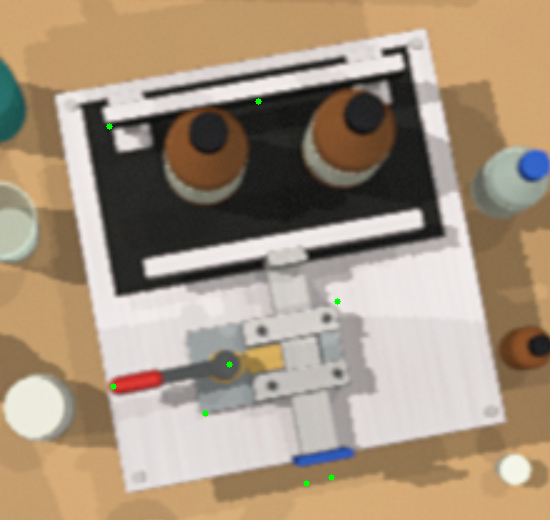

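View pics/ov_side.png

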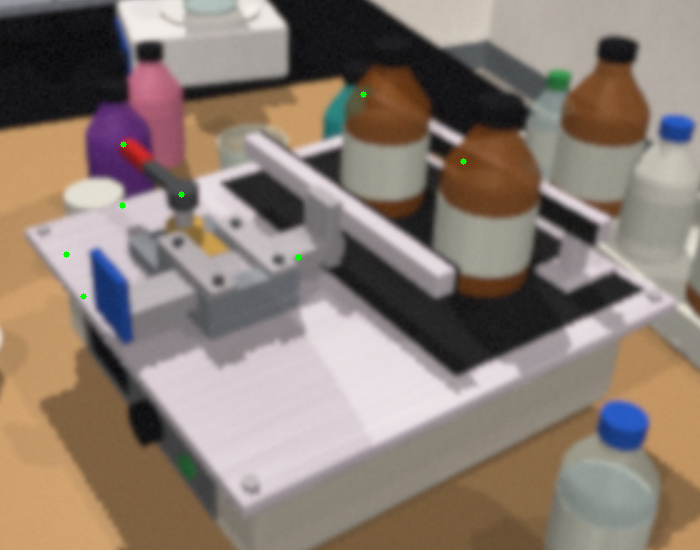

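```bash
cat >> h.py <<'E'
p=np.array([661.3,-58.3,0.2035])
def W(l):
    c,s=np.cos(p[2]),np.sin(p[2]); return np.array([p[0]+c*l[0]-s*l[1],p[1]+s*l[0]+c*l[1]])
def lev(cam,r=75,z=132,off=0):
    a=np.radians(cam); xy=W((-85-r*np.sin(a),65+r*np.cos(a)))
    yaw=np.degrees(p[2])+90+cam+off
    return [xy[0],xy[1],z],[180,0,(yaw+180)%360-180]
E
python3 - <<'E'
from h import *
s=arm.sense(); print(s['orientation'],s['time'])
for off in (0,180):
    for c in (-5,0,45,90,98):
        for z in (132,260):
            q=arm.solve_ik(*lev(c,z=z,off=off)); print(off,c,z,None if q is None else np.round(q,0))
P=W((-215,0))
for y in (0,90,180,-90):
    q=arm.solve_ik([P[0],P[1],138],[180,0,y+np.degrees(p[2])]); print(y,None if q is None else np.round(q,0))
E
```

```text
[ 1.79998675e+02 -1.63733855e-03  2.61112968e+01] 1.45
0 -5 132 [  1.   1. 111.  -0.  68.  -6.]
0 -5 260 [  1.  -5. 104.   0.  81.  -6.]
0 0 132 [  1.  -0. 112.   0.  68. -11.]
0 0 260 [  1.  -6. 105.   0.  81. -11.]
0 45 132 [ -3.  -7. 118.   0.  68. -59.]
0 45 260 [ -3. -13. 111.   0.  82. -59.]
0 90 132 [  -9.   -8.  120.    0.   69. -111.]
0 90 260 [  -9.  -14.  112.    0.   82. -111.]
0 98 132 [ -10.   -8.  119.    0.   69. -120.]
0 98 260 [ -10.  -14.  112.    0.   82. -120.]
180 -5 132 None
180 -5 260 None
180 0 132 None
180 0 260 None
180 45 132 [ -3.  -7. 118.  -0.  68. 121.]
180 45 260 [ -3. -13. 111.  -0.  82. 121.]
180 90 132 [ -9.  -8. 120.  -0.  69.  69.]
180 90 260 [ -9. -14. 112.  -0.  82.  69.]
180 98 132 [-10.  -8. 119.  -0.  69.  60.]
180 98 260 [-10. -14. 112.  -0.  82.  60.]
0 [-19. -13. 123.  -0.  70.  59.]
90 [-19. -13. 123.   0.  70. -31.]
180 [ -19.  -13.  123.    0.   70. -121.]
-90 [-19. -13. 123.  -0.  70. 149.]
```

```bash
python3 - <<'E'
from h import *
o=lev(0)[1]
arm.reach([430,-200,270],o)
arm.reach(*lev(0,z=215))
arm.command_gripper(28)
print(arm.sense()['time'],arm.sense()['opening'])
shot('side','side2');shot('top','top2')
shot('wrist','wrist2')
E
python3 - <<'E'
import cv2
a=cv2.imread('pics/side2.png')[100:345,150:460]
cv2.imwrite('pics/side2z.png',cv2.resize(a,None,fx=2.4,fy=2.4))
E
```

```text
4.6833 27.86272231372325
```

View pics/wrist2.png

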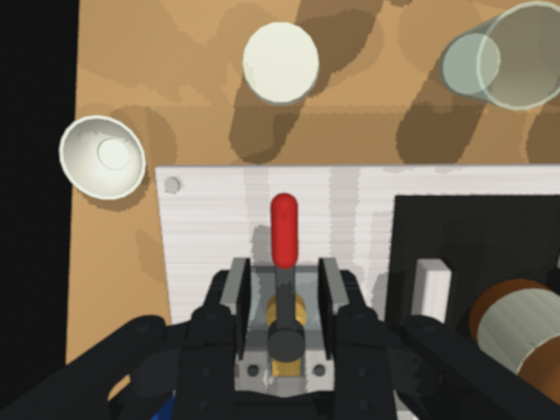

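View pics/side2z.png

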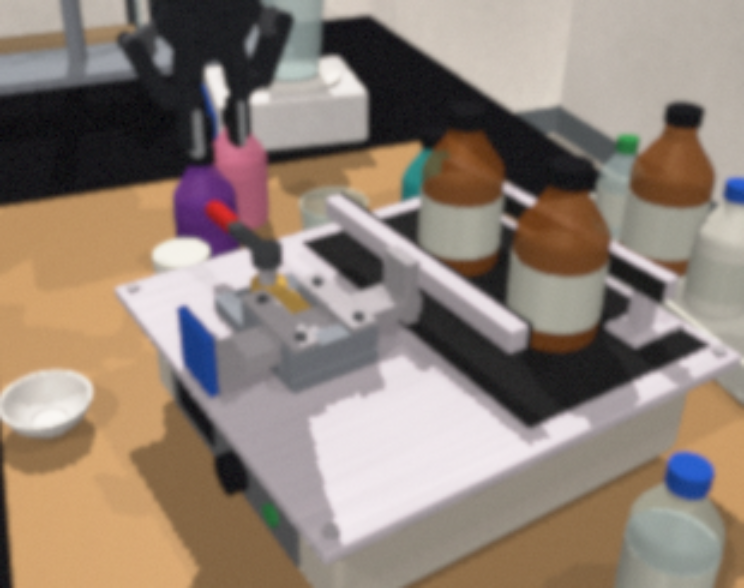

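```bash
python3 - <<'E'
from h import *
d=eyes.read_camera('wrist')
print('tip',ray(d,284,196,160)[:2],'axis',ray(d,287,340,163)[:2],'exp',lev(0,96)[0][:2],lev(0,0)[0][:2], arm.sense()['eef_pos'])
hit=arm.move_linear(lev(0,z=134)[0],vel=80,guard=10)
s=arm.sense(); print(hit,s['eef_pos'],s['ft_force'],s['time'])
if not hit:
    for c in (5,15,30,45,60,75,86):
        P,o=lev(c,z=134); h=arm.move_linear(P,o,vel=60,guard=25); s=arm.sense(); print(c,h,np.round(s['ft_force'],1),round(s['time'],2))
        if h: break
    shot('side','side3'); shot('top','top3')
E
python3 - <<'E'
import cv2
a=cv2.imread('pics/side3.png')[100:345,150:460]
cv2.imwrite('pics/side3z.png',cv2.resize(a,None,fx=2.4,fy=2.4))
E
```

```text
tip [545.74152385  81.34428608] axis [565.95564511  -7.74385638] exp [np.float64(545.5161224008973), np.float64(82.19944372884898)] [np.float64(564.9175630376053), np.float64(-11.819618706490658)] [549.737999    61.69231753 214.98855521]
False [550.31683916  61.64079661 134.78916961] [ 0.02549368 -0.60054207 -0.21976714] 6.05
5 False [-0.4 -0.  -0.2] 6.31
15 False [0.2 0.7 0.3] 6.67
30 False [ 0.8  0.3 -0.4] 7.15
45 False [-0.1  1.4  0.2] 7.62
60 False [-0.4  0.6  0.5] 8.1
75 False [-1.2 -0.   0.7] 8.57
86 False [-0.3  0.5 -0.3] 8.97
```

View pics/side3z.png

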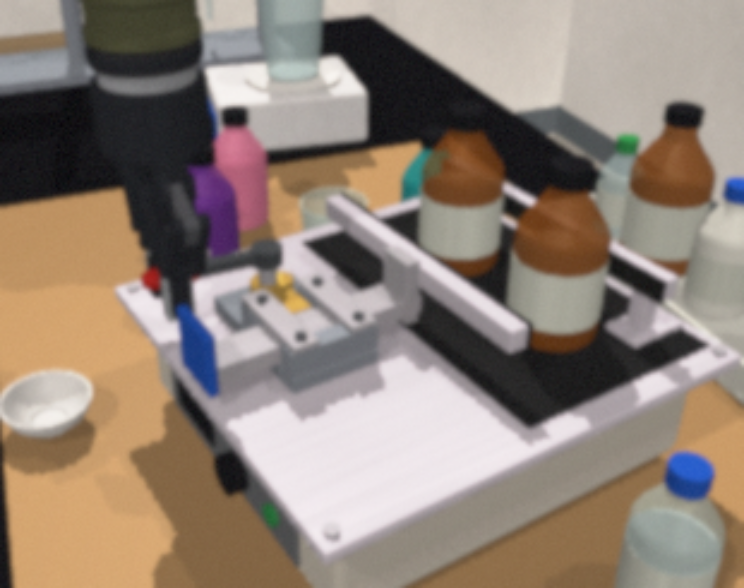

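```bash
python3 - <<'E'
from h import *
for c in (91,96):
    P,o=lev(c,z=134); h=arm.move_linear(P,o,vel=30,guard=6); s=arm.sense(); print(c,h,np.round(s['ft_force'],1),round(s['time'],2))
    if h: break
# back off to the centre of the lever, lift
P,o=lev(90,z=134); arm.move_linear(P,o,vel=40)
arm.move_linear([P[0],P[1],215],vel=150)
P=W((-225,0)); 
arm.reach([P[0],P[1],215],[180,0,(180+np.degrees(p[2])+180)%360-180])
arm.command_gripper(0)
print(arm.sense()['time'],arm.sense()['opening'])
shot('side','side4');shot('wrist','wrist4')
d=shot('top','top4')
for c,r in ((92,96),):
    print(proj(d,[*lev(c,r)[0][:2],160]))
E
python3 - <<'E'
import cv2
a=cv2.imread('pics/side4.png')[100:345,150:460]
cv2.imwrite('pics/side4z.png',cv2.resize(a,None,fx=2.4,fy=2.4))
E
```

```text
91 False [ 0.1 -0.6 -0.3] 9.43
96 False [ 0.7  0.1 -0.3] 9.8
11.6833 -0.08543525241707439
[[308.9971068 272.3559832]]
```

View pics/side4z.png

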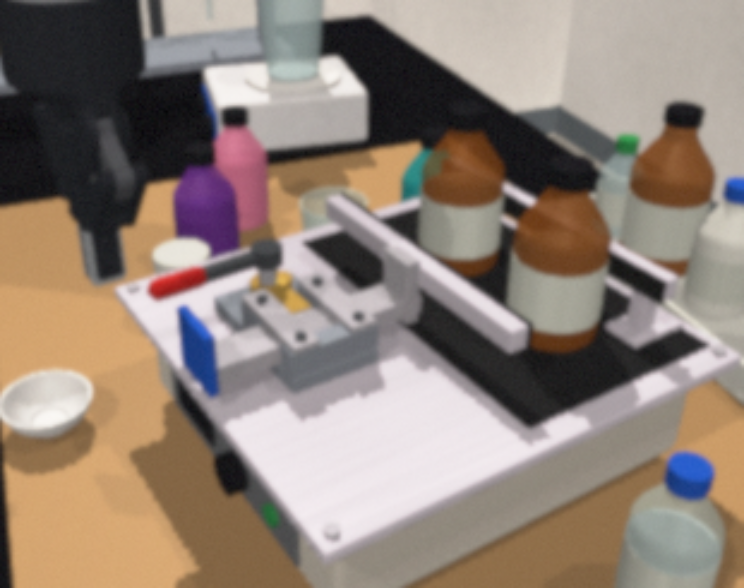

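View pics/wrist4.png

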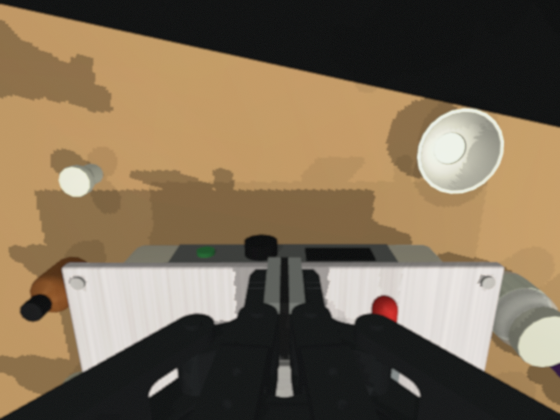

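```bash
python3 - <<'E'
from h import *
d=eyes.read_camera('wrist'); t=ray(d,383,297,160)[:2]; c=lev(0,0)[0][:2]; print('lever cam deg',np.degrees(np.arctan2(t[1]-c[1],t[0]-c[0])-p[2])%360-90)
X=lambda x:[*W((x,0)),138]
print(arm.move_linear(X(-225),vel=120,guard=10))
print(arm.move_linear(X(-195),vel=60,guard=10))
print(arm.move_linear(X(-165),vel=30,guard=13)); s=arm.sense(); print(np.round(s['ft_force'],1),s['time'],s['eef_pos'])
shot('top','top5');shot('side','side5')
E
python3 - <<'E'
import cv2
a=cv2.imread('pics/side5.png')[100:345,150:460]
cv2.imwrite('pics/side5z.png',cv2.resize(a,None,fx=2.4,fy=2.4))
E
```

```text
lever cam deg 92.67061294417326
False
False
False
[ 0.2 -0.2  0.1] 14.475 [500.04989552 -91.54537669 137.9249534 ]
```

View pics/side5z.png

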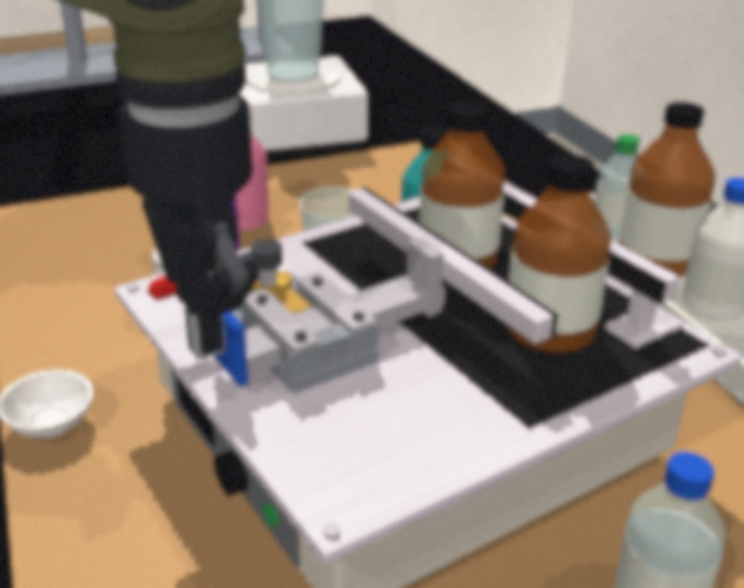

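```bash
python3 - <<'E'
from h import *
X=lambda x:[*W((x,0)),138]
for x in (-158,-153,-150,-147,-144,-141,-138,-135):
    h=arm.move_linear(X(x),vel=15,guard=15); s=arm.sense(); print(x,h,np.round(s['ft_force'],1),round(s['time'],2),np.round(s['eef_pos'][:2],1))
    if h or np.hypot(*s['ft_force'][:2])>10: break
shot('top','top6');shot('side','side6')
E
python3 - <<'E'
import cv2
a=cv2.imread('pics/side6.png')[100:345,150:460]
cv2.imwrite('pics/side6z.png',cv2.resize(a,None,fx=2.4,fy=2.4))
a=cv2.imread('pics/top6.png')[80:285,220:420]
cv2.imwrite('pics/top6z.png',cv2.resize(a,None,fx=2.9,fy=2.9,interpolation=cv2.INTER_CUBIC))
E
```

```text
-158 False [-1.5  0.5  0.4] 15.19 [506.7 -90.2]
-153 False [-5.  -0.3  2.4] 15.68 [511.3 -89.2]
-150 False [-5.6 -0.6  2.6] 16.02 [514.1 -88.6]
-147 False [-5.4 -0.8  2.5] 16.38 [517. -88.]
-144 False [-6.6 -1.6  3.2] 16.73 [519.5 -87.5]
-141 False [-7.7 -1.2  3.7] 17.07 [522.3 -86.9]
-138 True [-0.7 -0.4  0.2] 17.33 [522.1 -86.8]
```

View pics/side6z.png

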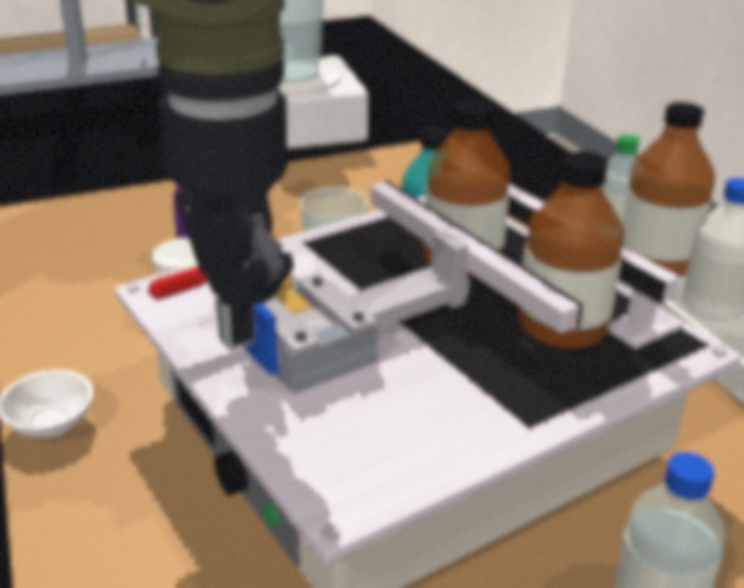

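View pics/top6z.png

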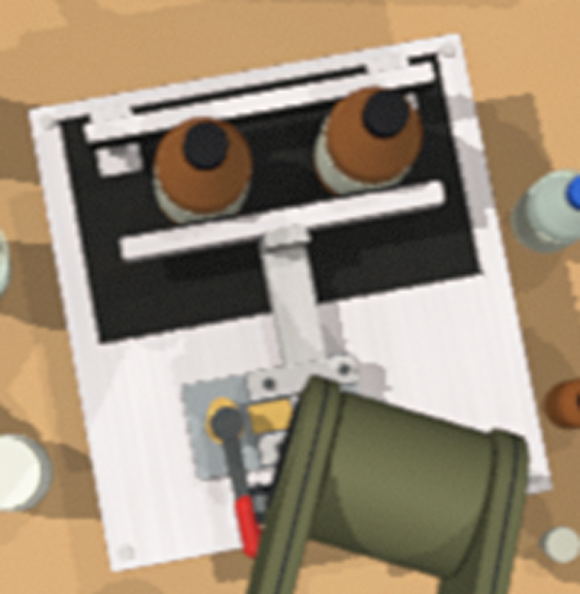

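Run:
```python
from h import *
d=shot('top','top7'); 
def loc(u,v,z):
    w=ray(d,220+u/2.9,80+v/2.9,z)[:2]-p[:2]; c,s=np.cos(p[2]),np.sin(p[2]); return np.round([c*w[0]+s*w[1],-s*w[0]+c*w[1]],1)
for u,v in((122,238),(440,183)): print('bar',loc(u,v,162))
for u,v in((88,142),(436,84)): print('rear',loc(u,v,162))
for t in ('top','side'):
    dd=d if t=='top' else shot('side','side7')
    for x in spot_in('bottle1',t)[:6]:
        w=toworld(dd,x['point']); v=w[:2]-p[:2]; c,s=np.cos(p[2]),np.sin(p[2]); print(t,np.round([c*v[0]+s*v[1],-s*v[0]+c*v[1],w[2]]),round(x['score'],2))
s=arm.sense();print(s['time'],s['ft_force'])
```

```text
bar [ 55.9 114.7]
bar [  54.5 -113.2]
rear [127.6 126.2]
rear [ 124.8 -124.1]
top [182. 230.  91.] 0.92
top [ 84. -58. 201.] 0.83
top [ 86.  59. 203.] 0.71
top [-27. 319.  95.] 0.69
top [ 46. 391.  95.] 0.67
side [ 81.  33. 193.] 0.8
side [ 82. -90. 187.] 0.67
side [183. 225. 102.] 0.62
side [-58. 322.  59.] 0.4
17.6333 [-0.05193419 -0.55896238  0.4734019 ]
```

```bash
python3 - <<'E'
from h import *
X=lambda x:[*W((x,0)),138]
h=arm.move_linear(X(-136),vel=8,guard=22); s=arm.sense(); print(h,np.round(s['ft_force'],1),round(s['time'],2),np.round(s['eef_pos'][:2],1))
arm.pause(0.3); s=arm.sense(); print(np.round(s['ft_force'],1),np.round(s['eef_pos'][:2],1), X(-141))
# back off and rise, view from wrist
arm.move_linear(X(-165),vel=100)
P=X(-165); arm.move_linear([P[0],P[1],215],vel=150)
P,o=lev(91.5,z=215); arm.reach(P,o); arm.command_gripper(28)
d=shot('wrist','wrist8'); shot('top','top8'); shot('side','side8')
print(proj(d,[(*W((125,y)),162) for y in (-60,60)]+[(*W((59,y)),162) for y in (-60,60)]).round())
print(arm.sense()['time'])
E
python3 - <<'E'
import cv2
a=cv2.imread('pics/side8.png')[100:345,150:460]
cv2.imwrite('pics/side8z.png',cv2.resize(a,None,fx=2.4,fy=2.4))
a=cv2.imread('pics/top8.png')[80:285,220:420]
cv2.imwrite('pics/top8z.png',cv2.resize(a,None,fx=2.9,fy=2.9,interpolation=cv2.INTER_CUBIC))
E
```

```text
True [-1.3 -0.6  1.5] 18.39 [521.5 -86.4]
[ 0.3 -0.6  0.5] [521.2 -86.2] [np.float64(523.2095020480948), np.float64(-86.7958659351649), 138]
[[118. 565.]
 [271. 567.]
 [108. 505.]
 [272. 508.]]
20.625
```

View pics/side8z.png

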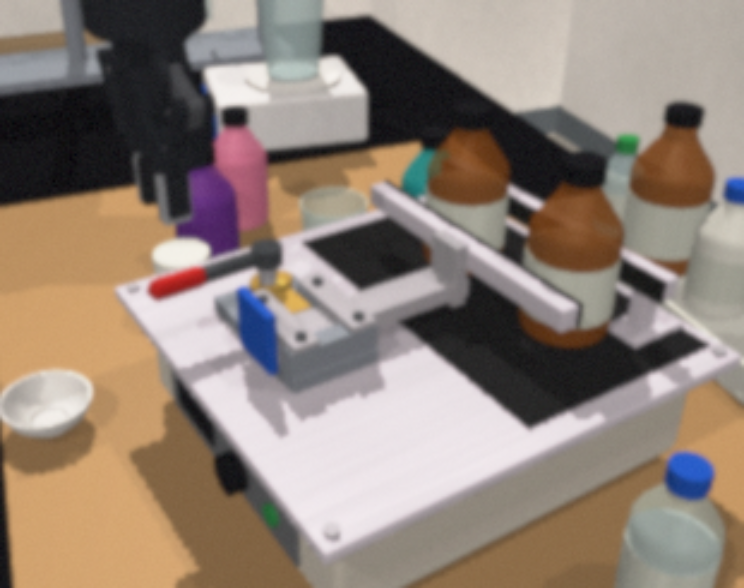

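View pics/wrist8.png

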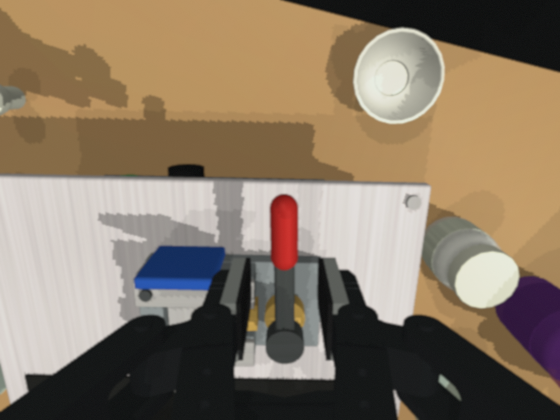

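View pics/top8z.png

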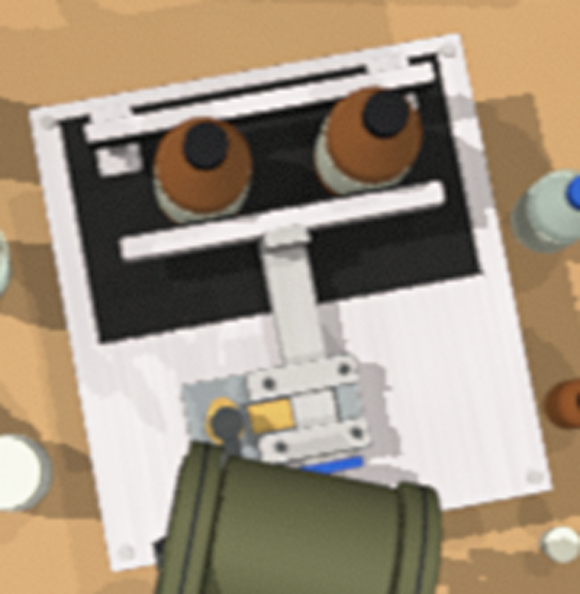

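```bash
python3 - <<'E'
from h import *
d=eyes.read_camera('wrist'); c,s=np.cos(p[2]),np.sin(p[2])
def loc(u,v,z):
    w=ray(d,u,v,z)[:2]-p[:2]; return np.round([c*w[0]+s*w[1],-s*w[0]+c*w[1]],1)
# the blue: far (image-up) edge and near edge
print('up edge z166',loc(160,247,166),loc(224,247,166),'z118',loc(160,247,118),'low edge z166',loc(137,284,166),loc(222,289,166),loc(137,276,166))
print('platform edge',loc(50,178,106),loc(250,182,106),loc(425,185,106),'tip',loc(284,196,160))
E
python3 - <<'E'
import cv2
a=cv2.imread('pics/wrist8.png')[160:330,100:360]
cv2.imwrite('pics/wrist8z.png',cv2.resize(a,None,fx=3,fy=3,interpolation=cv2.INTER_CUBIC))
a=cv2.imread('pics/top8.png')[90:180,235:390]
cv2.imwrite('pics/top8zz.png',cv2.resize(a,None,fx=5,fy=5,interpolation=cv2.INTER_CUBIC))
E
```

```text
up edge z166 [-149.5   -5.2] [-150.4   30.4] z118 [-127.7  -21.9] low edge z166 [-126.   -20.2] [-123.9   28.6] [-131.1  -19.7]
platform edge [-172.2  -97.9] [-172.7   39.8] [-173.6  161. ] tip [-179.    63.1]
```

View pics/wrist8z.png

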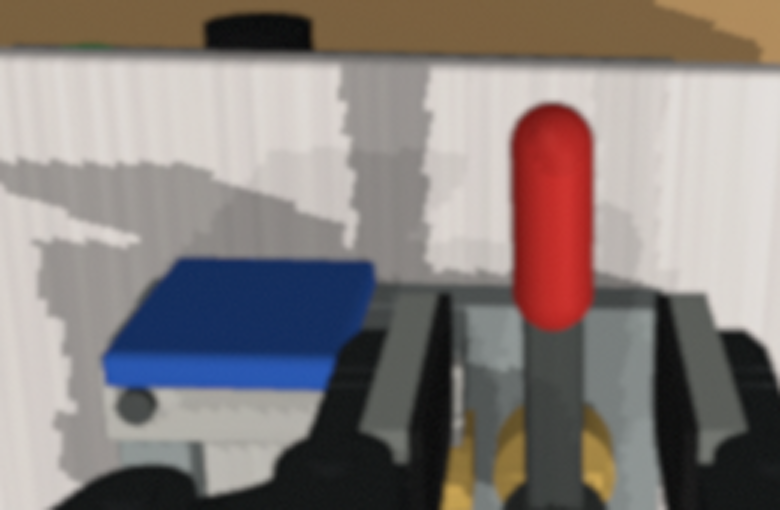

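View pics/top8zz.png

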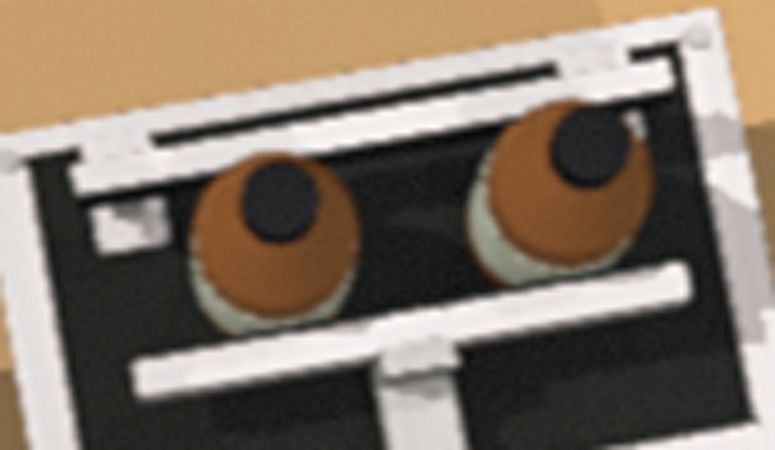

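Run:
```python
from h import *
P,o=lev(91.5,z=134)
hit=arm.move_linear(P,vel=80,guard=10); print(hit,arm.sense()['opening'])
if not hit:
    for c in (75,60,45,35,25,15,8,2,-2,-5,-8,-11):
        P,o=lev(c,z=134); h=arm.move_linear(P,o,vel=60 if c>40 else 30,guard=25 if c>2 else 16); s=arm.sense(); print(c,h,np.round(s['ft_force'],1),round(s['time'],2),np.round(s['eef_pos'],1))
        if h: break
```

```text
False 28.147344968176064
75 False [0.1 0.2 0.3] 22.35 [490.3  -7.5 134.5]
60 False [ 0.5 -0.3 -0. ] 22.82 [493.8  11.6 134.1]
45 False [-0.3 -0.1  0.4] 23.3 [502.2  29.1 133.9]
35 False [ 0.  -0.1  0.9] 23.88 [510.3  39.5 134. ]
25 False [-0.3 -0.1 -0.2] 24.47 [520.1  48.2 134. ]
15 False [ 0.1  0.3 -0.2] 25.05 [531.2  55.1 134. ]
8 False [0.5 0.7 0. ] 25.51 [539.7  58.8 134. ]
2 False [-0.1 -0.2 -0.1] 25.92 [547.2  61.  134. ]
-2 False [ 0.4 -0.3 -0.3] 26.24 [552.3  62.1 134. ]
-5 False [-1.4  0.5  0.3] 26.52 [555.9  62.6 133.9]
-8 True [-2.4 -0.6  2. ] 26.73 [555.2  62.  132.6]
```

```bash
python3 - <<'E'
from h import *
P,o=lev(0,z=134); arm.move_linear(P,o,vel=40); arm.move_linear([P[0],P[1],215],vel=120)
d=shot('wrist','wrist9')
arm.reach([430,-200,270],o)
shot('top','top9');shot('side','side9'); s=arm.sense(); print(s['time'],s['ft_force'])
E
python3 - <<'E'
import cv2
a=cv2.imread('pics/side9.png')[100:345,150:460]
cv2.imwrite('pics/side9z.png',cv2.resize(a,None,fx=2.4,fy=2.4))
a=cv2.imread('pics/top9.png')[80:285,190:440]
cv2.imwrite('pics/top9z.png',cv2.resize(a,None,fx=2.9,fy=2.9,interpolation=cv2.INTER_CUBIC))
E
```

```text
29.1333 [0.24208517 1.08792272 0.06665342]
```

View pics/side9z.png

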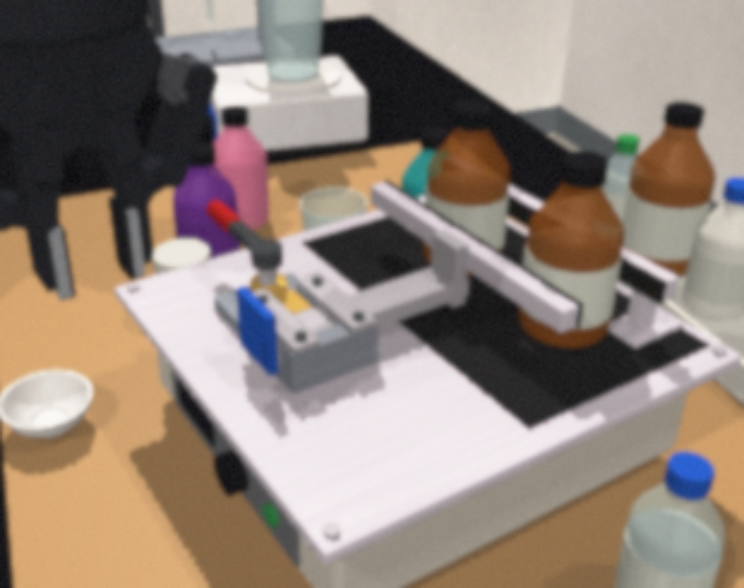

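View pics/wrist9.png

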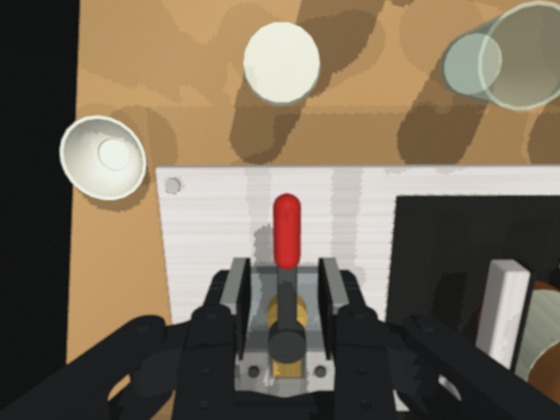

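View pics/top9z.png

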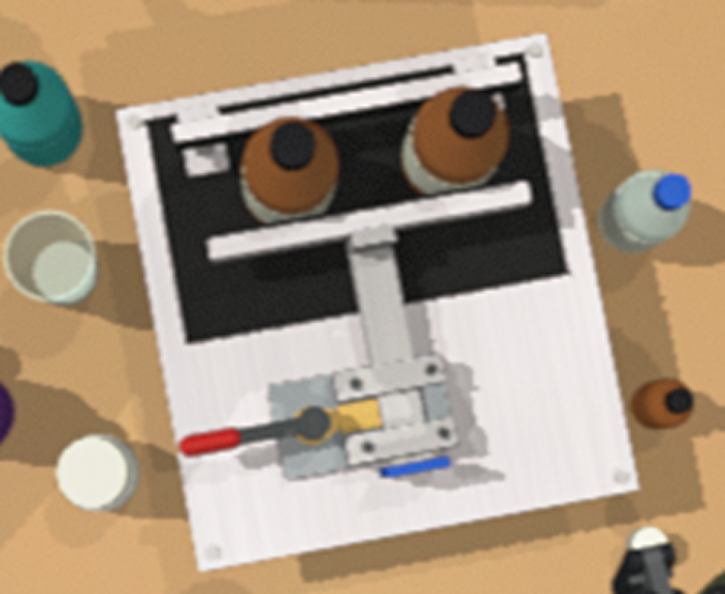

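Run:
```python
from h import *
arm.finish_job()
```

```text
the job is handed in; nothing more can be done
```

The job is handed in. I turned the red lever along the slide, pushed the blue plate until the clamp bar held both bottles, then turned the lever back crosswise. It took about 29 s of the 61 s allowed; handing in reports no verdict.

- **Unlocking:** with the lever along the slide, the wrist picture put it at about 92°.
- **Pushing:** the drag was about 6 to 8 N. The push then stopped sharply at the 15 N guard, and a second push stopped at the 22 N guard.
- **Slide position:** the wrist picture put the plate at about 0.0575 m of travel, after about 2 mm of correction for camera offset; about 0.058 m is expected. The edges I read off the top picture gave a bar gap a few mm wider (about 71 mm, against bottles 66 mm across). I took that as the rubber facing or edge error and relied on the force stop and the plate reading. I did not measure the play at each bottle directly.
- **Locking:** the lever met its stop. In the last pictures it lies within about 0.02 rad of where it started.
- **Last pictures:** both bottles stand upright between the bars and the arm is clear of everything. The neighbouring things in view look unmoved; the stopper was partly hidden by the gripper.

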